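Pack up the unsold tins at the stall

ROBOT

A 7-joint arm with a two-finger parallel gripper is mounted at the origin on the work surface. World frame = base frame: x ahead of the robot, y to its left, z up, the work surface at z = 0. Lengths are in m, angles in rad, forces in N, time in s.
With the tool pointing down it reaches from about 0.4 to 0.875 m from the base axis. Payload 6.5 kg.
Tool frame: the origin (TCP) lies on the mounting face of the last link; the fingertips stand 166 mm ahead of it and the grasp point (between the pads) lies 147 mm ahead of it; z points along the fingers, y is the line along which they close (so a half turn about z gives the same grasp; the last joint's range is limited). The gripper opens to 88 mm and grips with 3 to 60 N. Pads are 18 mm wide; open, the fingers measure 123 mm over their backs; the gripper's body (75 mm by 187 mm) begins 45 mm behind the grasp point.
Start: joints at [-1.193, 0.536, -0.004, 1.538, 0.003, 1.067, -0.071], TCP at [0.279, 0.587, 0.405] pointing down, gripper open.
Joint ranges: [-2.7, 2.7], [-0.37, 2.16], [-1.27, 1.26], [0.24, 2.4], [-1.31, 4.45], [0.19, 1.91], [-2.76, 2.76]. Speed limits (rad/s): [2.39, 2.39, 3.14, 3.14, 3.14, 3.14, 3.14].

INTERFACE

Orientations are given as a 3x3 rotation matrix whose columns are the frame's x, y, z axes.
In Python, from bench import ctrl gives the robot as it stands. The module is installed in compiled form; this text tells all that it offers. Calls block until the motion is done:
- ctrl.move_pose(position, orientation): joint-space move of the TCP to a pose.
- ctrl.movel(position, frame=None, velocity=0.15, guard=None): straight line of the TCP; frame=None keeps the orientation; velocity is the mean speed in m/s. With guard (N) it stops when the force on the tool has changed by that much, and returns True; else False.
- ctrl.move_joints(angles): joint-space move.
- ctrl.release() and ctrl.gripper_close(squeeze=None): open the fingers fully, or close them until they stop; squeeze is the grip in N (None keeps the last).
- ctrl.dwell(seconds).
- ctrl.ik(position, orientation): joint angles nearest the present ones, or None.
- ctrl.read_state(): the state.
- ctrl.grab_frame(name): name is "scene" or "top"; returns the picture (420x560x3 uint8, red, green, blue); there is no depth.
- ctrl.camera_params(name): a dict with "fx", "fy", "cx", "cy" (pixels), "R" (3x3) and "t" (3): a world point X has camera coordinates R X + t. Camera axes: x right, y down, z forward; pixel columns grow to the right and rows downward; lengths in m; the calibration is good to about 2 mm. A picture is of the moment at which its call begins. camera_params takes no time and is no camera call.
A pose or a line that the arm cannot do raises ctrl.MotionError and nothing moves.
- ctrl.job_done(): hands the job in; it is judged then, once.
The state is a dict: "time": time; "joint_positions": joint angles; "joint_vel": joint speeds; "joint_efforts": joint torques, N m; "tcp_pos": TCP position; "ee_rot": TCP orientation; "wrist_force": force on the tool from outside, world axes, zero at the start; "torque": the same for the moment, N m; "width": finger opening in m; "finger_force": force on a finger pad.
Only numpy, scipy, OpenCV 4.12 (cv2) and the standard library are available. Lean on these libraries where they do the work, as an engineer would, in place of code of your own. Each camera call takes 0.05 s, during which the arm holds its last target. There are 200 camera calls.

TASK

Closing time at the market stall: unsnap the cover of the storage box by pinching its two tabs together and set it down flat on the counter, then take all the tins that are left from the foot of the two-lane gravity rack and lay them, not drop them, on their sides in the bays of the box. When the rack is empty, snap the cover back on the box, fully home with both catches sprung out, and leave the bottles, jars, cup and spoon around as they stand.

Things in the scene. Friction and masses are not known exactly. Their poses are not given: they have to be found in the camera images.
- rack: Grey steel gravity-feed rack, fixed, 260 mm long (its x), 186 mm wide (y), two lanes side by side. The track slopes 8 degrees, falling along -x (towards the robot) to a 30 mm high stop. In a lane tins lie across, one behind the other, axes along y, and roll down to the stop by themselves when the end one is taken. Origin on the counter below mid-track, z up.
- end_a (a point): Lane a (the rack's +y side): centre of the tin that lies against the stop, 80 mm above the counter; axes of the rack. The foot is open from above; for 38 mm up the slope from here the sides are open too, but for flanges that end 21 mm below the tin's centre; farther up are side guides. Lane a starts with two or three tins.
- end_b (a point): The same point of lane b (the rack's -y side), 104 mm from end_a. Lane b starts with one tin or none.
- hood_a (a point): Middle of the lower edge of lane a's clear hood, top face, 128 mm above the counter, 56 mm (along the rack's x) up from end_a. The hood covers the rest of the lane 8 mm above the tins and rises with it to 151 mm, so only the end tin can be taken.
- hood_b (a point): The same for lane b.
- tin0: Metal tea tin with a kraft paper band, closed cylinder 58 mm in diameter, 64 mm long, about 0.14 kg. Origin at its centre; its axis is its own y. Starts in a lane of the rack. Three or four of tin0 to tin3 are there; an absent one reads None. Best gripped over its flat ends (64 mm apart), clear of the next tin. It would roll on the bare counter.
- tin1: Metal tea tin with a kraft paper band, closed cylinder 58 mm in diameter, 64 mm long, about 0.14 kg. Origin at its centre; its axis is its own y. Starts in a lane of the rack. Three or four of tin0 to tin3 are there; an absent one reads None. Best gripped over its flat ends (64 mm apart), clear of the next tin. It would roll on the bare counter.
- tin2: Metal tea tin with a kraft paper band, closed cylinder 58 mm in diameter, 64 mm long, about 0.14 kg. Origin at its centre; its axis is its own y. Starts in a lane of the rack. Three or four of tin0 to tin3 are there; an absent one reads None. Best gripped over its flat ends (64 mm apart), clear of the next tin. It would roll on the bare counter.
- tin3: Metal tea tin with a kraft paper band, closed cylinder 58 mm in diameter, 64 mm long, about 0.14 kg. Origin at its centre; its axis is its own y. Starts in a lane of the rack. Three or four of tin0 to tin3 are there; an absent one reads None. Best gripped over its flat ends (64 mm apart), clear of the next tin. It would roll on the bare counter.
- box: Milky plastic box, loose, 0.6 kg, 260 mm (its x) by 130 mm (y), 76 mm high, walls 5 mm, floor 4 mm. Origin: centre of its underside, z up. Three low ribs along y (12 mm high, 4 mm thick) make four bays in a row along x, one tin each, lying with its axis along the box's y, 28 mm free beyond either end. Mid-way along each long wall is a slot for a catch of the cover.
- bay0 (a point): Centre of a tin lying in bay 0 of the box: -93 mm along the box's x from its middle, 33 mm above its underside. Axes of the box.
- bay1 (a point): Centre of a tin lying in bay 1 of the box: -31 mm along the box's x from its middle, 33 mm above its underside. Axes of the box.
- bay2 (a point): Centre of a tin lying in bay 2 of the box: 31 mm along the box's x from its middle, 33 mm above its underside. Axes of the box.
- bay3 (a point): Centre of a tin lying in bay 3 of the box: 93 mm along the box's x from its middle, 33 mm above its underside. Axes of the box.
- cover: Grey snap cover of the box, loose, 0.26 kg, 282 x 152 mm over its flared 18 mm skirt. Origin: its middle, level with the skirt's lower edge; x along its length, z up; plate top 22 mm up. Snapped on: origin 58 mm above the box's underside, axes those of the box (or turned half round). On the counter it stands on its skirt, origin at height 0. The skirt has 2.5 mm play at its top, more below.
- pinch (a point): Between the cover's two blue upright tabs, 47 mm above the cover's origin (tabs' tops at 56 mm), axes of the cover. Tabs: 40 mm long in x, 34 mm high over the plate, outer faces at y = +30 and -30 mm. Pinched fully (8.5 mm and 5 N each, then 43 mm over both) they draw the bolts out of the box's slots; carry and refit the cover by the pinched tabs.
- catch_l (a joint): How far the tab on the cover's +y side is pressed in: 0 sprung out (latched when on the box), 0.0085 m fully pinched. When the tabs are let go the bolts spring out again, into the box's slots only if the cover has been pressed down on the rim (within 2 mm); otherwise they jam against the walls and the tab stays partly in.
- catch_r (a joint): The same for the tab on the cover's -y side.
- bottle1: Amber bottle with white cap, 46 mm across, 118 mm high, a bystander. Origin at the centre of its base.
- bottle2: Another such amber bottle, a bystander.
- jar1: Honey jar, 66 mm across, 88 mm high, a bystander. Origin at the centre of its base.
- jar2: Another such honey jar, a bystander.
- cup: White plastic cup, 72 mm across, 95 mm high, a bystander at the side. Origin at the centre of its base.
- spoon: Wooden spoon 180 mm long lying on the counter at the side, a bystander. Origin about its middle.
There are look-alikes about, which are no part of the job. Leave any green or pink look-alike of the tin3 alone.

How it is judged:
On the way, in this order (a step that is already met when the one before it is completed fails the run):
1. the cover has been taken off the box and lies flat on the counter, let go, clear of the box (height (world z) of cover below 0.012 m and angle between cover's own z axis and vertical below 0.1 rad and horizontal distance between cover and box above 0.12 m and linear speed of cover below 0.03 m/s and contact force between the fingers and cover below 0.2 N), for 0.2 s.
2. every tin lies on its side in the box, let go and at rest (z of tin0 in the frame of box between 0 and 0.046 m and x of tin0 in the frame of box between -0.125 and 0.125 m and y of tin0 in the frame of box between -0.06 and 0.06 m and z of tin1 in the frame of box between 0 and 0.046 m and x of tin1 in the frame of box between -0.125 and 0.125 m and y of tin1 in the frame of box between -0.06 and 0.06 m and z of tin2 in the frame of box between 0 and 0.046 m and x of tin2 in the frame of box between -0.125 and 0.125 m and y of tin2 in the frame of box between -0.06 and 0.06 m and z of tin3 in the frame of box between 0 and 0.046 m and x of tin3 in the frame of box between -0.125 and 0.125 m and y of tin3 in the frame of box between -0.06 and 0.06 m and linear speed of each of tin0, tin1, tin2, tin3 below 0.03 m/s and contact force between the fingers and tin0 below 0.2 N and contact force between the fingers and tin1 below 0.2 N and contact force between the fingers and tin2 below 0.2 N and contact force between the fingers and tin3 below 0.2 N), for 0.3 s.
At the end, for the whole second after the job is handed in: All tins lie on their sides in the box (centres under 46 mm above its underside), the box stands flat, the cover sits on its rim (within 2.5 mm of height, 8 mm sideways) with both catches sprung out (pressed in less than 3 mm), all at rest (z of tin0 in the frame of box between 0 and 0.046 m and x of tin0 in the frame of box between -0.125 and 0.125 m and y of tin0 in the frame of box between -0.06 and 0.06 m and z of tin1 in the frame of box between 0 and 0.046 m and x of tin1 in the frame of box between -0.125 and 0.125 m and y of tin1 in the frame of box between -0.06 and 0.06 m and z of tin2 in the frame of box between 0 and 0.046 m and x of tin2 in the frame of box between -0.125 and 0.125 m and y of tin2 in the frame of box between -0.06 and 0.06 m and z of tin3 in the frame of box between 0 and 0.046 m and x of tin3 in the frame of box between -0.125 and 0.125 m and y of tin3 in the frame of box between -0.06 and 0.06 m and linear speed of each of tin0, tin1, tin2, tin3 below 0.03 m/s and angle between box's own z axis and vertical below 0.05 rad and height (world z) of box below 0.01 m and z of cover in the frame of box between 0.055 and 0.0605 m and angle between the z axis of cover and the z axis of box, either way round below 0.03 rad and horizontal distance between cover and box below 0.008 m and angle between the x axis of cover and the x axis of box, either way round below 0.06 rad and value of joint each of catch_l, catch_r below 0.003 m and linear speed of cover below 0.02 m/s); the robot touches nothing.
It fails at once if a tin is dropped or thrown into the box (it moves faster than 0.9 m/s inside) ((z of tin0 in the frame of box below 0.08 m and horizontal distance between tin0 and box below 0.12 m and linear speed of tin0 above 0.9 m/s) or (z of tin1 in the frame of box below 0.08 m and horizontal distance between tin1 and box below 0.12 m and linear speed of tin1 above 0.9 m/s) or (z of tin2 in the frame of box below 0.08 m and horizontal distance between tin2 and box below 0.12 m and linear speed of tin2 above 0.9 m/s) or (z of tin3 in the frame of box below 0.08 m and horizontal distance between tin3 and box below 0.12 m and linear speed of tin3 above 0.9 m/s)).
It fails at once if a bottle, jar, cup or the spoon is knocked over or shifted by more than 4 cm (angle between any of bottle1, bottle2, jar1, jar2, cup's own z axis and vertical above 0.5 rad or distance of any of bottle1, bottle2, jar1, jar2, cup, spoon from where it was at the start of the episode above 0.04 m).
Of tin2, tin3 only 1 to 2 are there at a start; the rules pass over those that are not, and their reading is None.
At some moment in a run one of cover may be knocked a few centimetres aside while the robot is not near it.
It also fails if it takes over 210 s, if anything falls off the work surface, if the arm or the gripper's body presses on something with over 40 N, if the wrist force passes 120 N, or if a joint passes its speed limit or range.

## Working session

There is one attempt and no reset: what is moved stays moved. The work goes in short steps, each a Python script; the robot and the scene stay as the last script left them, time stands still between calls to the robot, and variables do not carry over. Pictures are saved under pics/ and viewed, at most 14 in all, crops included, and the job is handed in when it is done.

```bash
mkdir -p pics; python3 - <<'E'
from bench import ctrl
import cv2, numpy as np
for n in ("scene","top"):
    im=ctrl.grab_frame(n); cv2.imwrite(f"pics/{n}0.png",im[:,:,::-1])
    p=ctrl.camera_params(n); R=np.array(p["R"]);t=np.array(p["t"])
    print(n,p["fx"],p["cx"],p["cy"],"C",-R.T@t); print(R.round(3))
s=ctrl.read_state(); print(s["time"],s["tcp_pos"],s["ee_rot"],s["width"])
E
```

```text
scene 494.0106969227305 280.4906761635267 210.43646252809663 C [1.66216244 0.22715594 0.84210408]
[[-0.184  0.983 -0.009]
 [ 0.52   0.09  -0.849]
 [-0.834 -0.161 -0.528]]
top 541.4858095175766 282.2161347731457 201.43389867022444 C [ 2.47116313e-01 -4.95251467e-04  1.54742366e+00]
[[ 0.011 -1.     0.016]
 [-0.985 -0.014 -0.172]
 [ 0.173 -0.013 -0.985]]
0.1 [0.27898914 0.58677025 0.4039549 ] [[-9.03136380e-01  4.29353468e-01 -5.27653077e-04]
 [ 4.29353772e-01  9.03135279e-01 -1.41621435e-03]
 [-1.31514432e-04 -1.50558454e-03 -9.99998858e-01]] 0.08822444631515289
```

View pics/scene0.png

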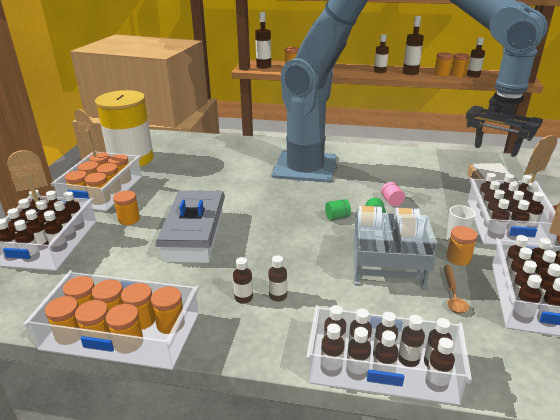

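View pics/top0.png

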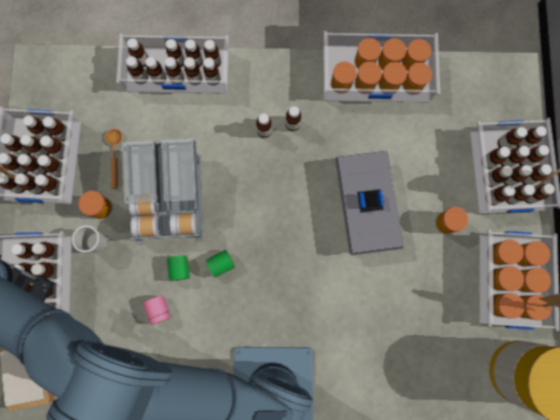

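The scene view shows the box with the grey cover at about (195,215), with blue tabs at (190,208). The rack is at (393,240) with tins at its foot. In the top view the cover is at (370,202), the end tins at (143,225) and (182,224), and a second lane-a tin at (142,207). Next I'll measure.

```bash
cat > h.py <<'E'
from bench import ctrl
import cv2, numpy as np
def ray(n,u,v,z):
    p=ctrl.camera_params(n); R=np.array(p["R"]);t=np.array(p["t"]); C=-R.T@t
    d=R.T@np.array([(u-p["cx"])/p["fx"],(v-p["cy"])/p["fy"],1]); return C+d*(z-C[2])/d[2]
def proj(n,X):
    p=ctrl.camera_params(n); c=np.array(p["R"])@np.asarray(X)+np.array(p["t"])
    return np.array([p["fx"]*c[0]/c[2]+p["cx"],p["fy"]*c[1]/c[2]+p["cy"]])
E
python3 - <<'E'
from h import *
im=cv2.imread("pics/top0.png"); hsv=cv2.cvtColor(im,cv2.COLOR_BGR2HSV)
print(hsv[180,355],hsv[230,375],hsv[200,320],im[180,355],hsv[223,143],hsv[224,182],hsv[224,160])
roi=np.zeros(im.shape[:2],np.uint8); roi[140:265,325:415]=255
b=cv2.inRange(hsv,(105,120,60),(125,255,255))&roi
n,l,st,c=cv2.connectedComponentsWithStats(b)
for i in range(1,n): print("blue",st[i],c[i].round(1),ray("top",*c[i],.105).round(4))
a=cv2.resize(im[125:250,110:215],None,fx=5.5,fy=4.8,interpolation=cv2.INTER_CUBIC)
s=cv2.imread("pics/scene0.png")
bb=cv2.resize(im[140:265,330:415],None,fx=4.8/2,fy=4.8/2,interpolation=cv2.INTER_CUBIC)
cc=cv2.resize(s[190:290,345:440],None,fx=2.4,fy=3)
out=np.zeros((600,800,3),np.uint8); out[:600,:577]=a
out[:300,590:590+204]=bb; out[300:600,578:800]=cc[:,:222]
cv2.imwrite("pics/crop0.png",out)
E
```

```text
[128   8 125] [135  12 126] [ 30  24 107] [125 121 122] [ 17 122 186] [ 17 122 186] [100  20  76]
blue [378 190   6  17  73] [380.2 198.2] [ 0.5124 -0.2862  0.105 ]
blue [358 192   8  17 100] [361.9 200.1] [ 0.5064 -0.2362  0.105 ]Traceback (most recent call last):
  File "<stdin>", line 12, in <module>
ValueError: could not broadcast input array from shape (600,578,3) into shape (600,577,3)
```

```bash
python3 - <<'E'
from h import *
im=cv2.imread("pics/top0.png"); hsv=cv2.cvtColor(im,cv2.COLOR_BGR2HSV)
roi=np.zeros(im.shape[:2],np.uint8); roi[140:265,325:415]=255
m=cv2.inRange(hsv,(100,0,60),(179,255,255))&roi
m=cv2.morphologyEx(m,cv2.MORPH_CLOSE,np.ones((9,9)));m=cv2.morphologyEx(m,cv2.MORPH_OPEN,np.ones((5,5)))
cs,_=cv2.findContours(m,0,1); c=max(cs,key=cv2.contourArea)
for z in (.06,.08):
    P=np.array([ray("top",*q[0],z)[:2] for q in c]).astype(np.float32)
    r=cv2.minAreaRect(P); print(z,r)
out=im.copy(); cv2.drawContours(out,[c],0,(0,255,255),1)
a=cv2.resize(im[125:250,110:215],(577,600),interpolation=cv2.INTER_CUBIC)
s=cv2.imread("pics/scene0.png")
bb=cv2.resize(out[140:265,330:415],(204,300),interpolation=cv2.INTER_CUBIC)
cc=cv2.resize(s[190:290,345:440],(222,300))
o=np.zeros((600,800,3),np.uint8); o[:600,:577]=a
o[:300,590:794]=bb; o[300:600,578:800]=cc
cv2.imwrite("pics/crop0.png",o)
E
```

```text
0.06 ((0.510646641254425, -0.2628653645515442), (0.27618446946144104, 0.148206889629364), 8.003826141357422)
0.08 ((0.5071032047271729, -0.25933754444122314), (0.2724708616733551, 0.14621411263942719), 8.003829002380371)
```

View pics/crop0.png

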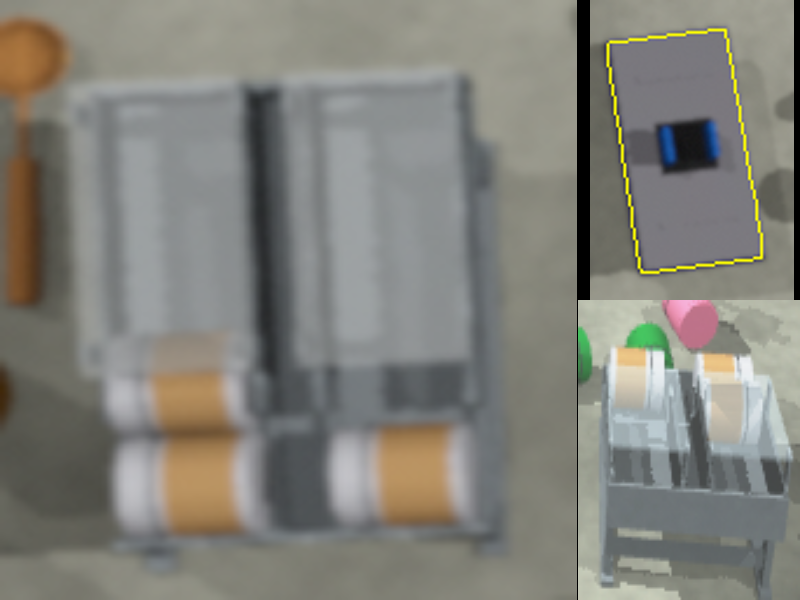

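The crop shows two tins in lane a, at about (200,485) and (195,400), and one in lane b at (415,475), so three tins in all. The cover contour is clean, with yaw about 8°. Next I'll get the positions of the tins, bottles and tabs from both views.

```bash
python3 - <<'E'
from h import *
im=cv2.imread("pics/top0.png"); s=cv2.imread("pics/scene0.png")
def blobs(img,lo,hi,box,mn):
    x0,y0,x1,y1=box; h=cv2.cvtColor(img,cv2.COLOR_BGR2HSV); m=np.zeros(h.shape[:2],np.uint8)
    m[y0:y1,x0:x1]=cv2.inRange(h,lo,hi)[y0:y1,x0:x1]
    n,l,st,c=cv2.connectedComponentsWithStats(m)
    return [(st[i],c[i]) for i in range(1,n) if st[i][4]>=mn]
print("bands top");
for st,c in blobs(im,(8,70,120),(25,255,255),(125,195,215,250),15): print(st,c.round(1),ray("top",*c,.08).round(4))
print("bands scene")
for st,c in blobs(s,(8,60,120),(25,255,255),(350,195,430,260),8): print(st,c.round(1),ray("scene",*c,.09).round(4))
print("tabs scene")
for st,c in blobs(s,(105,120,60),(125,255,255),(150,180,235,250),8): print(st,c.round(1),ray("scene",*c,.1).round(4))
t=[ray("top",u,v,.112)[:2] for u,v in ((380.2,198.2),(361.9,200.1))]; print("tab mid top",np.mean(t,0),np.diff(t,axis=0))
print("caps",[ray("top",u,v,.118).round(3) for u,v in ((264,119),(293,112))])
print("rack corners",[ray("top",110+x/5.5,125+y/4.8,z).round(3) for x,y,z in ((75,90,.151),(465,75,.151),(100,365,.128),(465,360,.128),(495,550,.0))])
print("greens",[ray("top",u,v,.03).round(3) for u,v in ((178,267),(220,263),(156,310))])
for X in ((.462,.27,.08),(.462,.374,.08),(.509,-.261,.112)): print(X, proj("scene",X).round(1))
E
```

```text
bands top
[138 202  16  34 392] [145.3 219. ] [0.4504 0.3522 0.08  ]
[179 213  13  21 246] [184.8 223.3] [0.4399 0.2442 0.08  ]
bands scene
[362 206  12   6  71] [367.5 208.5] [0.42   0.2434 0.09  ]
[398 207  14   7  77] [404.8 210.5] [0.4126 0.3491 0.09  ]
tabs scene
[179 200   7  16  76] [182.2 207.6] [ 0.5223 -0.2818  0.1   ]
[197 200   7  17  76] [200.  208.1] [ 0.5159 -0.2303  0.1   ]
tab mid top [ 0.50824251 -0.25989742] [[-0.00591971  0.04963823]]
caps [array([0.727, 0.033, 0.118]), array([ 0.749, -0.047,  0.118])]
rack corners [array([0.641, 0.403, 0.151]), array([0.653, 0.216, 0.151]), array([0.491, 0.388, 0.128]), array([0.496, 0.213, 0.128]), array([0.404, 0.212, 0.   ])]
greens [array([0.324, 0.266, 0.03 ]), array([0.336, 0.15 , 0.03 ]), array([0.206, 0.321, 0.03 ])]
(0.462, 0.27, 0.08) [376.1 220.1]
(0.462, 0.374, 0.08) [413.9 223.5]
(0.509, -0.261, 0.112) [190.2 202.4]
```

```bash
cat >> h.py <<'E'
def rot(deg):
    """tool down, closing line along a y axis turned by deg; of the two half turns the one with the last joint nearer 0"""
    a=np.radians(deg); y=np.array([-np.sin(a),np.cos(a),0]); z=np.array([0,0,-1.]); return np.c_[np.cross(y,z),y,z]
def tcp(x,y,z): return [x,y,z+.147]
def best(x,y,z,deg):
    c=[(abs(q[6]),i) for i,q in enumerate(ctrl.ik(tcp(x,y,z),rot(deg+k)) for k in (0,180)) if q is not None]
    return rot(deg+180*min(c)[1]) if len(c)==2 else rot(deg+180*c[0][1])
def over(x,y,z,deg): ctrl.move_pose(tcp(x,y,z),best(x,y,z,deg))
def line(x,y,z,v=.15,guard=None,deg=None): return ctrl.movel(tcp(x,y,z),None if deg is None else best(x,y,z,deg),v,guard)
def say(*a):
    s=ctrl.read_state(); g=np.array(s["tcp_pos"])-[0,0,.147]
    print(*a,"t%.1f"%s["time"],g.round(4),"w%.4f"%s["width"],"F",np.round(s["wrist_force"],1),"ff",np.round(s["finger_force"],1))
E
python3 - <<'E'
from h import *
x,y=.509,-.2605
over(x,y,.22,7.8); say("over")
print(line(x,y,.107,.1,guard=8)); say("down")
ctrl.gripper_close(30); say("pinched")
im=ctrl.grab_frame("scene"); 
line(x,y,.112,.03); say("5mm")
line(x,y,.24,.1); say("lift")
a=ctrl.grab_frame("scene");b=ctrl.grab_frame("top")
cv2.imwrite("pics/lift.png",cv2.resize(np.hstack([a,b])[:,:,::-1],(800,300)))
E
```

```text
over t3.2 [ 0.5095 -0.2598  0.2198] w0.0881 F [ 0.4 -0.  -1. ] ff 0.0
False
down t4.5 [ 0.5092 -0.2607  0.1076] w0.0884 F [0.1 0.4 0.1] ff 0.0
pinched t5.2 [ 0.5091 -0.2608  0.1076] w0.0416 F [-0.9  0.7  6.1] ff 30.0
5mm t5.6 [ 0.5089 -0.2603  0.1118] w0.0410 F [ 0.1 -0.7 -2.9] ff 30.0
lift t7.0 [ 0.5089 -0.2603  0.2394] w0.0409 F [-0.2 -0.4 -2.3] ff 30.0
```

View pics/lift.png

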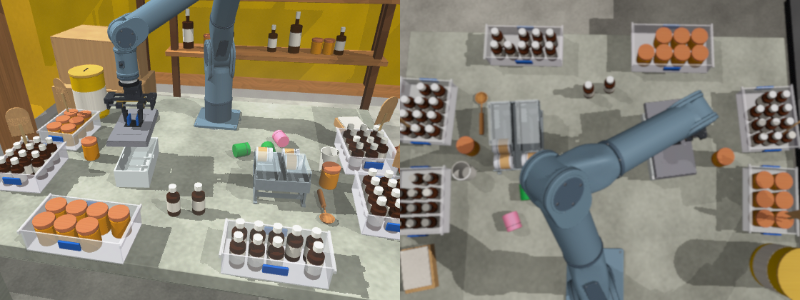

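The cover is lifted clear at (130,130) in the left view, and the open box is at (137,165). I'll set the cover down on the free counter and then look at the open box.

```bash
python3 - <<'E'
from h import *
x,y=.48,.02
over(x,y,.22,0); say("over")
line(x,y,.065,.15); print(line(x,y,.0485,.03,guard=6)); say("down")
ctrl.release(); say("rel")
line(x,y,.22,.2)
over(.44,.30,.26,3.7); ctrl.dwell(.1); say()
a=ctrl.grab_frame("scene");b=ctrl.grab_frame("top")
cv2.imwrite("pics/s1.png",a[:,:,::-1]);cv2.imwrite("pics/t1.png",b[:,:,::-1])
o=np.zeros((600,800,3),np.uint8)
o[:,:440]=cv2.resize(b[140:265,325:417],(440,600),interpolation=2); o[:400,440:]=cv2.resize(b[130:290,210:354],(360,400)); o[400:,440:740]=cv2.resize(a[180:280,150:300],(300,200))
cv2.imwrite("pics/c1.png",o[:,:,::-1])
E
```

```text
over t8.2 [0.4803 0.0189 0.2204] w0.0411 F [ 0.4 -0.5 -2. ] ff 30.0
True
down t9.9 [0.48   0.0201 0.0495] w0.0413 F [-1.8  0.7  9.1] ff 30.0
rel t10.8 [0.4794 0.0204 0.0489] w0.0882 F [ 0.2  0.1 -1. ] ff 0.0
t13.4 [0.4402 0.2993 0.2591] w0.0881 F [-0.6  0.9  0.2] ff 0.0
```

View pics/c1.png

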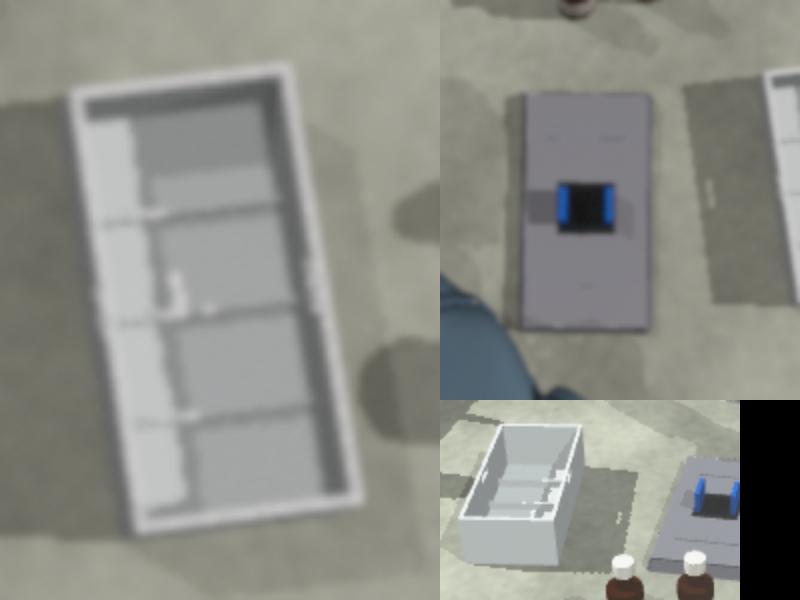

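The crop shows the box's rim corners at (70,92), (292,65), (363,500) and (137,535). The cover lies flat with its tabs at (586,207). I'll work out the box pose from the rim, then take the lane-b tin.

```bash
python3 - <<'E'
from h import *
P=np.array([ray("top",325+x*92/440-.4,140+y*125/600-.4,.076)[:2] for x,y in ((70,92),(292,65),(363,500),(137,535))])
print(P.round(4)); c=P.mean(0); d=(P[0]-P[3]+P[1]-P[2])/2; print("box",c.round(4),np.linalg.norm(d),np.linalg.norm((P[0]+P[3]-P[1]-P[2])/2),np.degrees(np.arctan2(d[1],d[0])), np.degrees(np.arctan2(*((P[1]+P[2]-P[0]-P[3])*[1,-1]))))
x,y=.440,.244
over(x,y,.18,3.7); say()
print(line(x,y,.087,.1,guard=6)); say("at tin")
ctrl.gripper_close(20); say("grip")
print(line(x,y,.22,.12)); say("lift")
a=ctrl.grab_frame("scene"); cv2.imwrite("pics/g1.png",cv2.resize(a[60:300,300:500,::-1],(500,600)))
E
```

```text
[[ 0.6285 -0.1789]
 [ 0.6468 -0.3098]
 [ 0.3921 -0.3449]
 [ 0.3706 -0.2154]]
box [ 0.5095 -0.2623] 0.2588409370418585 0.13170795971981344 7.949301163450832 8.700782847884346
t14.0 [0.4401 0.2442 0.1801] w0.0879 F [ 0.6  0.3 -0. ] ff 0.0
False
at tin t15.1 [0.4403 0.2442 0.0875] w0.0880 F [-0.1  0.4  0. ] ff 0.0
grip t15.6 [0.44   0.2466 0.088 ] w0.0635 F [-1.7  6.5  0.7] ff 20.0
False
lift t16.8 [0.4398 0.2438 0.2192] w0.0640 F [-0.7  0.5 -2.4] ff 20.0
```

View pics/g1.png

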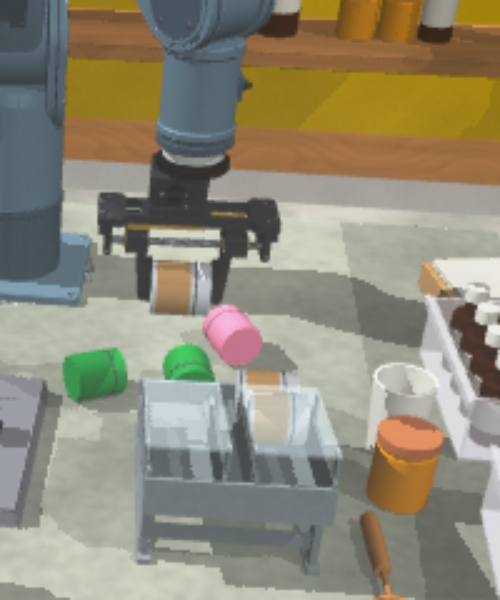

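The tin is held squarely at (182,287). Lane b is empty, and lane a still shows its tins. Now I'll lay this one in bay 2, and lift afterwards under a guard because the open fingers may brush the walls.

```bash
cat >> h.py <<'E'
BX,BY,BD=.5095,-.2615,8.0
def bay(k):
    a=np.radians(BD); d=(-.093,-.031,.031,.093)[k]; return BX+d*np.cos(a),BY+d*np.sin(a)
def lay(k):
    x,y=bay(k); over(x,y,.19,BD); line(x,y,.085,.15,guard=10); say("low")
    print(line(x,y,.039,.05,guard=4)); say("laid")
E
python3 - <<'E'
from h import *
lay(2)
ctrl.release(); say("rel")
g=np.array(ctrl.read_state()["tcp_pos"]); x,y=bay(2)
print("stuck?",line(x,y,g[2]-.147+.012,.03,guard=3)); say("up12")
a=ctrl.grab_frame("scene"); cv2.imwrite("pics/l1.png",cv2.resize(a[140:280,120:260,::-1],(600,600)))
E
```

```text
low t19.6 [ 0.5407 -0.2574  0.0858] w0.0637 F [-0.9 -0.  -1.1] ff 20.0
True
laid t20.4 [ 0.5399 -0.2571  0.0404] w0.0638 F [0.4 0.5 4.2] ff 20.0
rel t20.9 [ 0.5393 -0.2568  0.0397] w0.0840 F [ 0.3 -0.9 -2.3] ff 19.9
stuck? True
up12 t21.1 [ 0.5386 -0.2563  0.0398] w0.0843 F [ 0.9  0.1 -6.1] ff 19.6
```

View pics/l1.png

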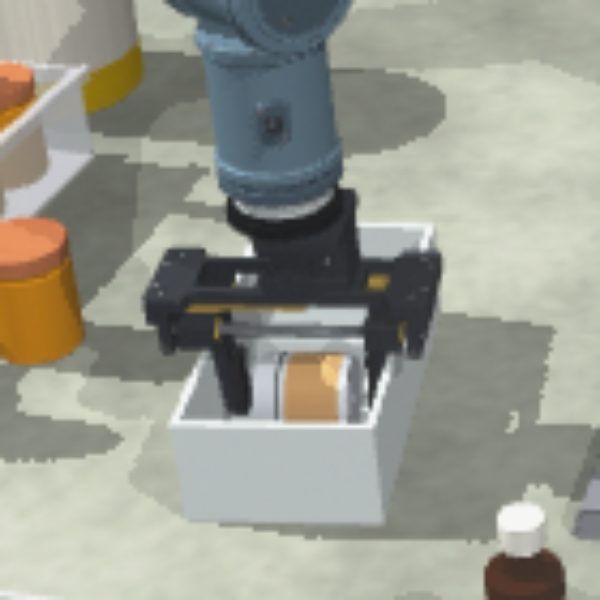

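The tin lies in bay 2, but the fingers press on both walls at the last grip force of 20 N. I'll re-close at 3 N so the opening force is also 3 N, release, and pull out while the box stays down.

```bash
python3 - <<'E'
from h import *
x,y=bay(2)
line(x,y,.0405,.03)
ctrl.gripper_close(3); say("close3")
ctrl.release(); say("rel")
print(line(x,y,.10,.05,guard=5)); say("up")
line(x,y,.2,.15)
over(.44,.30,.26,3.7); ctrl.dwell(.2); say()
a=ctrl.grab_frame("scene");b=ctrl.grab_frame("top")
cv2.imwrite("pics/t2.png",b[:,:,::-1])
o=np.zeros((600,800,3),np.uint8)
o[:,:440]=cv2.resize(b[140:265,325:417],(440,600),interpolation=2); o[:400,440:]=cv2.resize(b[130:290,210:354],(360,400)); o[400:,440:740]=cv2.resize(a[180:280,150:300],(300,200))
cv2.imwrite("pics/c2.png",o[:,:,::-1])
E
```

```text
close3 t21.9 [ 0.5405 -0.2574  0.0409] w0.0642 F [-0.4 -0.1  1.6] ff 3.0
rel t22.3 [ 0.5401 -0.257   0.0404] w0.0838 F [-1.1  0.9  0.6] ff 3.0
False
up t23.6 [ 0.54   -0.2571  0.0996] w0.0882 F [-0.5  0.6 -0. ] ff 0.0
t26.7 [0.4404 0.2995 0.2599] w0.0882 F [-0.  -0.1 -0.3] ff 0.0
```

View pics/c2.png

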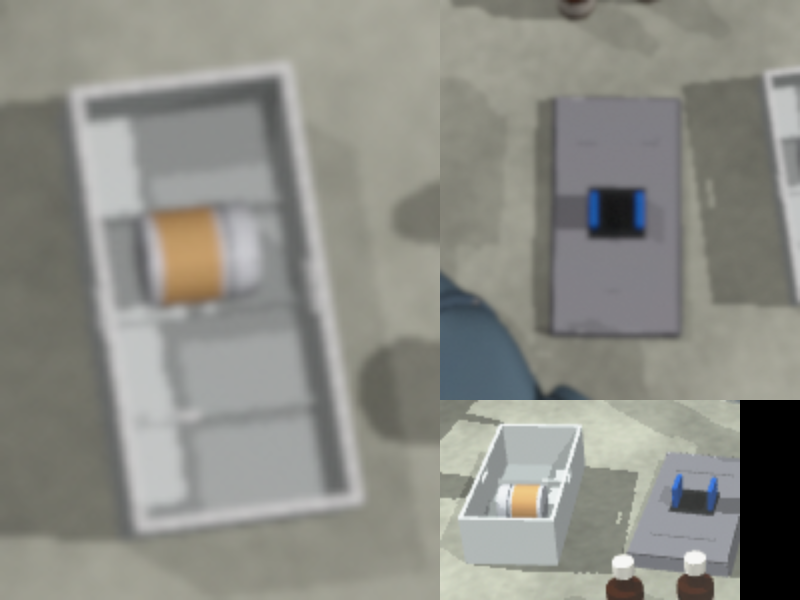

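The tin lies in bay 2 and the box hasn't moved. The cover has been knocked about 3 cm towards the box (tabs now at (617,212)), so I'll remeasure it before refitting. Next come the lane-a tins.

```bash
cat >> h.py <<'E'
def fetch(x,y):
    over(x,y,.18,3.7); print(line(x,y,.087,.12,guard=6)); say("at tin")
    ctrl.gripper_close(20); say("grip"); line(x,y,.22,.12); say("lift")
def letgo(k):
    x,y=bay(k); ctrl.gripper_close(3); ctrl.release(); say("rel")
    print(line(x,y,.10,.06,guard=5)); say("up"); line(x,y,.2,.2)
E
python3 - <<'E'
from h import *
fetch(.433,.3495)
if .06<ctrl.read_state()["width"]<.067: 
    lay(1); letgo(1)
    fetch(.433,.3495)
    a=ctrl.grab_frame("scene");b=ctrl.grab_frame("top")
    o=np.hstack([cv2.resize(a[60:300,300:500],(400,480)),cv2.resize(b[120:250,325:417],(400,480))]); cv2.imwrite("pics/c3.png",o[:,:,::-1])
E
```

```text
False
at tin t28.2 [0.4334 0.3498 0.0878] w0.0879 F [0.7 0.2 0.7] ff 0.0
grip t28.7 [0.433  0.3508 0.0877] w0.0642 F [-0.2  4.8  2.6] ff 20.0
lift t29.9 [0.4328 0.3492 0.2191] w0.0639 F [ 0.4  0.3 -2.6] ff 20.0
low t33.0 [ 0.4792 -0.266   0.0857] w0.0640 F [ 0.1 -0.4 -1.9] ff 20.0
True
laid t33.8 [ 0.4785 -0.2657  0.0403] w0.0640 F [0.5 0.6 3.9] ff 20.0
rel t34.5 [ 0.4777 -0.2653  0.0397] w0.0835 F [ 0.4 -1.1 -2. ] ff 2.9
False
up t35.6 [ 0.4786 -0.2657  0.0996] w0.0879 F [-0.   0.7 -0.7] ff 0.0
False
at tin t39.4 [0.4332 0.3498 0.0876] w0.0885 F [ 0.  -0.8 -0. ] ff 0.0
grip t39.9 [0.4331 0.3509 0.0878] w0.0636 F [-0.3  5.4  2.3] ff 20.0
lift t41.1 [0.4328 0.3492 0.2191] w0.0640 F [ 0.5 -0.6 -1.7] ff 20.0
```

View pics/c3.png

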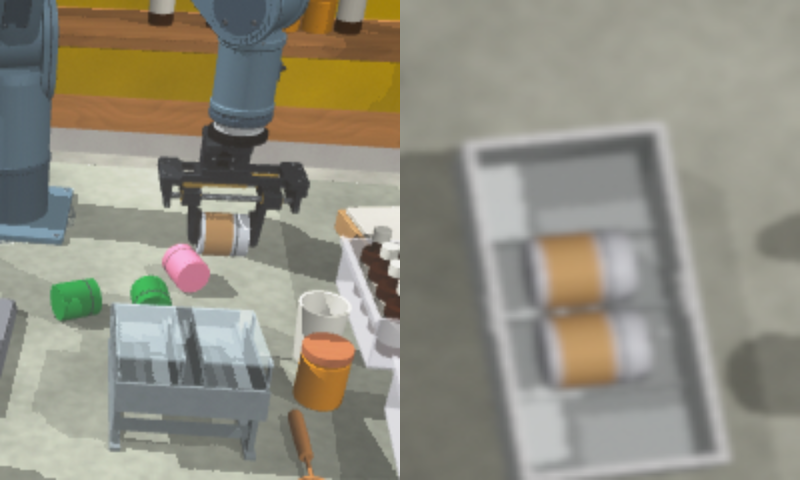

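The rack is empty, two tins lie in bays 1 and 2, and the third is in hand. I'll lay it in bay 3, then remeasure the cover and box.

```bash
python3 - <<'E'
from h import *
lay(3); letgo(3)
over(.44,.30,.26,3.7); ctrl.dwell(.3); say()
a=ctrl.grab_frame("scene");b=ctrl.grab_frame("top")
cv2.imwrite("pics/t4.png",b[:,:,::-1]); cv2.imwrite("pics/s4.png",a[:,:,::-1])
hsv=cv2.cvtColor(b,cv2.COLOR_RGB2HSV)
bl=np.zeros(hsv.shape[:2],np.uint8); bl[130:290,210:335]=cv2.inRange(hsv,(105,120,60),(125,255,255))[130:290,210:335]
n,l,st,c=cv2.connectedComponentsWithStats(bl); T=[]
for i in range(1,n):
    if st[i][4]>20: T.append(ray("top",*c[i],.054)[:2]); print(st[i],T[-1].round(4))
T=np.array(T); print("tabs mid",T.mean(0).round(4))
m=np.zeros_like(bl); m[130:290,235:332]=cv2.inRange(hsv,(118,0,60),(179,255,255))[130:290,235:332]
m=cv2.morphologyEx(m|bl,cv2.MORPH_CLOSE,np.ones((13,13))); m=cv2.morphologyEx(m,cv2.MORPH_OPEN,np.ones((7,7)))
q=max(cv2.findContours(m,0,1)[0],key=cv2.contourArea)
for z in (0,.011,.022): print(z,cv2.minAreaRect(np.array([ray("top",*p[0],z)[:2] for p in q]).astype(np.float32)))
o=b.copy(); cv2.drawContours(o,[q],0,(255,255,0),1)
out=np.zeros((600,800,3),np.uint8)
out[:,:440]=cv2.resize(b[140:265,325:417],(440,600),interpolation=2); out[:400,440:]=cv2.resize(o[130:290,210:354],(360,400)); out[400:,440:740]=cv2.resize(a[180:280,150:300],(300,200))
cv2.imwrite("pics/c4.png",out[:,:,::-1])
E
```

```text
low t44.3 [ 0.6021 -0.2488  0.0859] w0.0636 F [ 0.9 -0.5 -0.8] ff 20.0
True
laid t45.1 [ 0.6012 -0.2484  0.0405] w0.0638 F [-0.4  0.1  3.4] ff 20.0
rel t45.8 [ 0.6003 -0.248   0.0394] w0.0833 F [-0.4 -1.3 -1.4] ff 2.9
False
up t46.9 [ 0.6014 -0.2485  0.0995] w0.0877 F [0.1 0.7 0.7] ff 0.0
t50.0 [0.4402 0.2998 0.26  ] w0.0877 F [-0.4  0.7 -0.8] ff 0.0
[269 206   5  16  73] [0.4739 0.0097]
[287 206   5  16  76] [ 0.4748 -0.0402]
tabs mid [ 0.4744 -0.0152]
0 ((0.47738468647003174, -0.014830149710178375), (0.2753033936023712, 0.14614516496658325), 0.23887120187282562)
0.011 ((0.4757477641105652, -0.014728248119354248), (0.2733463943004608, 0.14510628581047058), 0.23886962234973907)
0.022 ((0.47411084175109863, -0.01462634652853012), (0.27138930559158325, 0.14406739175319672), 0.23886984586715698)
```

View pics/c4.png

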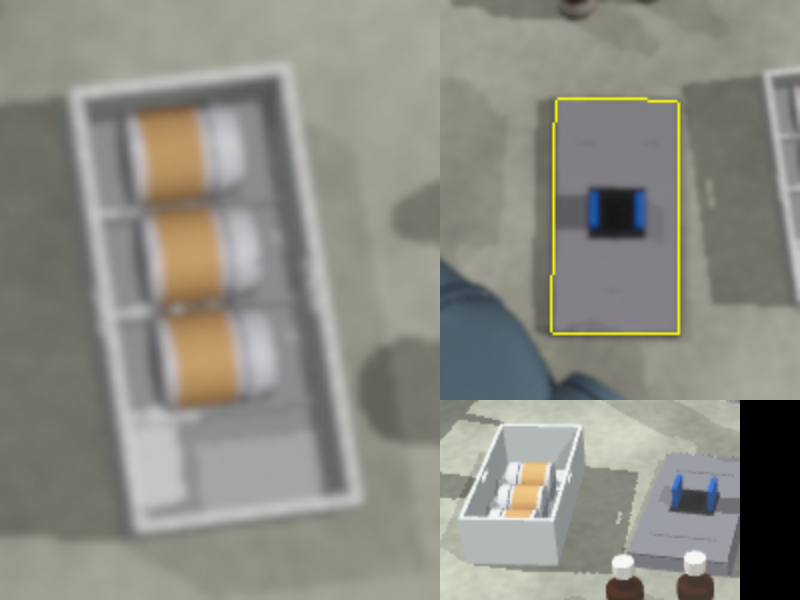

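All three tins lie on their sides in bays 1–3, and the box rim is at the same pixels as before. The cover's tabs are at (617,212). I'll use t1, where the cover sat at a known gripper pose, to cancel the camera bias, then grip it with the original offset and refit it at the original pick-up pose.

```bash
cat >> h.py <<'E'
def cover(img,x0=220):
    hsv=cv2.cvtColor(img,cv2.COLOR_BGR2HSV); W=slice(x0,332); H=slice(130,290)
    bl=np.zeros(hsv.shape[:2],np.uint8); m=bl.copy(); bl[H,W]=cv2.inRange(hsv,(105,120,60),(125,255,255))[H,W]
    m[H,W]=cv2.inRange(hsv,(118,0,60),(179,255,255))[H,W]
    m=cv2.morphologyEx(m|bl,cv2.MORPH_CLOSE,np.ones((13,13))); m=cv2.morphologyEx(m,cv2.MORPH_OPEN,np.ones((7,7)))
    q=max(cv2.findContours(m,0,1)[0],key=cv2.contourArea)
    r=cv2.minAreaRect(np.array([ray("top",*p[0],.011)[:2] for p in q]).astype(np.float32))
    n,l,st,c=cv2.connectedComponentsWithStats(bl); t=[ray("top",*c[i],.054)[:2] for i in range(1,n) if st[i][4]>20]
    return r,np.mean(t,0)
E
python3 - <<'E'
from h import *
for f in ("t1","t2","t4"): print(f,cover(cv2.imread(f"pics/{f}.png")))
d=np.abs(cv2.imread("pics/t1.png").astype(int)-cv2.imread("pics/t4.png"))[150:255,335:405].max(2); print("box rim change",[(d[y-150,x-335]) for x,y in ((370,155),(341,165),(400,240),(376,249))])
E
```

```text
t1 (((0.4798997640609741, 0.019871369004249573), (0.27538418769836426, 0.14533381164073944), 0.457976371049881), array([0.47954114, 0.01908261]))
t2 (((0.4745776653289795, -0.014797702431678772), (0.27564185857772827, 0.14514976739883423), 0.27627018094062805), array([ 0.47423874, -0.01519494]))
t4 (((0.4757477641105652, -0.014728248119354248), (0.2733463943004608, 0.14510628581047058), 0.23886962234973907), array([ 0.47438755, -0.01522905]))
box rim change [np.int64(2), np.int64(0), np.int64(5), np.int64(3)]
```

```bash
python3 - <<'E'
from h import *
x,y=.4745,-.0144
over(x,y,.2,0); print(line(x,y,.0495,.12,guard=8)); say("at cover")
ctrl.gripper_close(30); say("pinch")
line(x,y,.24,.12); say("lift")
x,y=.509,-.2605
over(x,y,.24,7.8); line(x,y,.135,.1,guard=8); say("above")
print(line(x,y,.104,.03,guard=22)); say("pressed")
E
```

```text
False
at cover t53.0 [ 0.4748 -0.0144  0.0499] w0.0884 F [ 0.6 -0.4  0.3] ff 0.0
pinch t53.8 [ 0.4746 -0.0146  0.05  ] w0.0410 F [-1.9  0.3  9.3] ff 30.0
lift t55.5 [ 0.4743 -0.0143  0.2395] w0.0413 F [ 0.5  0.2 -2.1] ff 30.0
above t57.7 [ 0.5093 -0.2607  0.1356] w0.0411 F [-0.2  0.1 -2.2] ff 30.0
True
pressed t58.5 [ 0.5089 -0.2606  0.108 ] w0.0412 F [-1.7  1.3  9.3] ff 30.0
```

```bash
python3 - <<'E'
from h import *
x,y=.509,-.2605
print(line(x,y,.1045,.02,guard=20)); say("pressed")
ctrl.release(); say("rel")
line(x,y,.22,.12); over(.44,.30,.26,3.7); ctrl.dwell(.3); say()
a=ctrl.grab_frame("scene");b=ctrl.grab_frame("top")
cv2.imwrite("pics/t5.png",b[:,:,::-1])
o=np.zeros((600,800,3),np.uint8)
o[:,:440]=cv2.resize(b[140:265,325:417],(440,600),interpolation=2); o[:300,440:]=cv2.resize(a[180:270,150:258],(360,300),interpolation=2)
s0=cv2.imread("pics/scene0.png")[:,:,::-1]; o[300:,440:]=cv2.resize(s0[180:270,150:258],(360,300),interpolation=2)
cv2.imwrite("pics/c5.png",o[:,:,::-1])
def tabs(im,n,w,z):
    h=cv2.cvtColor(im,cv2.COLOR_RGB2HSV); m=cv2.inRange(h,(105,120,60),(125,255,255)); k=np.zeros_like(m); k[w]=m[w]
    q=cv2.connectedComponentsWithStats(k); return [(q[2][i].tolist(),q[3][i].round(1).tolist()) for i in range(1,q[0]) if q[2][i][4]>15]
wt=np.s_[140:265,325:415]; ws=np.s_[180:250,150:235]
t0=cv2.imread("pics/top0.png")[:,:,::-1].copy()
for nm,A,B in (("before",t0,s0.copy()),("after",b,a)): print(nm,tabs(A,0,wt,0),tabs(B,0,ws,0))
E
```

```text
True
pressed t58.7 [ 0.5092 -0.261   0.1073] w0.0411 F [-1.8  1.1  9.8] ff 30.0
rel t59.5 [ 0.5088 -0.2605  0.1062] w0.0879 F [-0.2 -0.1  0.4] ff 0.0
t63.0 [0.4402 0.2997 0.2599] w0.0881 F [ 0.3  0.3 -0.3] ff 0.0
before [([378, 190, 6, 17, 73], [380.2, 198.2]), ([358, 192, 8, 17, 100], [361.9, 200.1])] [([179, 200, 7, 16, 76], [182.2, 207.6]), ([197, 200, 7, 17, 76], [200.0, 208.1])]
after [([377, 191, 7, 16, 78], [379.9, 198.5]), ([358, 192, 8, 17, 103], [361.7, 200.2])] [([180, 200, 6, 16, 78], [182.4, 207.7]), ([198, 200, 6, 17, 75], [200.2, 208.0])]
```

View pics/c5.png

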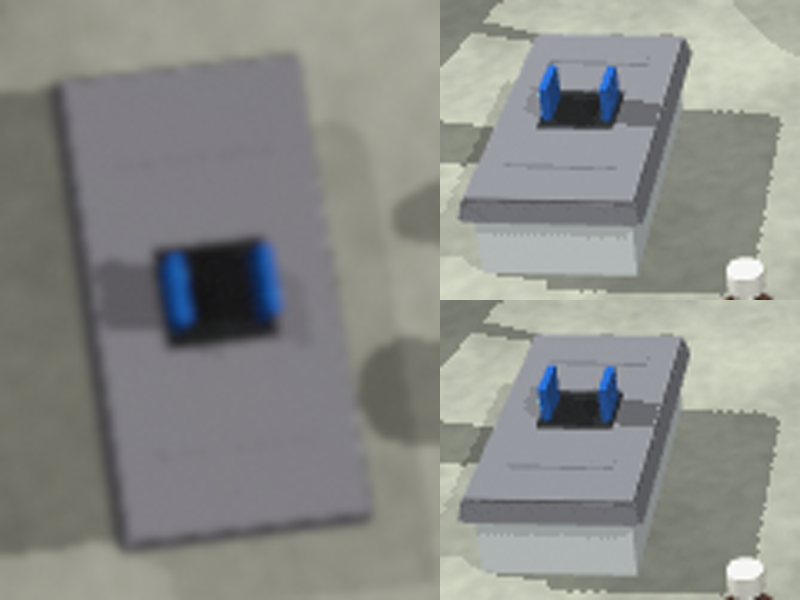

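The refitted cover (upper right) looks the same as at the start (lower right). Tab spacing is within 0.1 px in both views, so it is fully seated with both catches out. Handing in.

```bash
python3 -c "
from bench import ctrl
print(ctrl.job_done())"
```

```text
the job is handed in; nothing more can be done
None
```

I handed the job in at about 63 s: all three tins lie on their sides in the box, the rack is empty, and the cover is back on, its tabs matching the starting pictures; no verdict was returned.

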